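# Bring the penetrometer's cone to first touch on a dish of wax

## Task

Set the thin glass dish of wax down gently on the penetrometer's round stage, centred under the raised cone, and let go of it; then lower the head until the tip of the cone just rests on the wax, touching it but not pressed in, and take your hand away. Grip the glass only lightly, do not touch the polished cone yourself, and leave the other things on the bench where they are.

Things in the scene. Friction and masses are not known exactly. Their poses are not given: they have to be found in the camera images.
- penetrometer: The penetrometer, fixed: white foot plate 245 x 180 mm, 32 mm high. Origin on the bench, straight under the centre of the stage and the tip of the cone; x axis level, from the front of the instrument towards its column at the back, z up. The steel column, 28 mm across, 380 mm tall, stands 130 mm behind the origin; a white head with a blank display slides up and down on it, over the stage.
- stage (a point): Centre of the top face of the round steel stage, 92 mm across, 45 mm above the bench. The dish is to stand here. Axes as the penetrometer's. Set the glass down softly: a knock on the stage or a push of over 40 N breaks it.
- head (a joint): How far the head has been slid down from its upper stop, m (0 to 0.105). It starts 0 to 15 mm down. The head is counterbalanced and held by friction: about 3 N on the knob moves it down or up, and it stays where it is left.
- knob_top (a point): Centre of the top face of the black hand knob on the head, straight above the cone: 32 mm across, 20 mm tall, on a neck 8 mm high, so the roof of the head lies 28 mm below this point. It can be pressed down or pinched from above.
- head_under (a point): Centre of the cone's axis on the flat underside of the head, 94 mm below the knob's top. The head is 92 mm wide and 66 mm high and reaches from 50 mm before the axis to 68 mm behind it. Raised, it is 180 to 195 mm above the stage: too low to bring a gripper in upright over the stage. Reach in from the front with the tool tilted about 45 degrees.
- cone_tip (a point): Tip of the brass cone, 85 mm below the underside of the head: cone 21 mm across, 37 mm long, on a 9 mm steel plunger. The plunger is lightly sprung in the head: once the tip touches, about 1 N lifts it off its seat and each further mm the head is lowered adds about 2.5 N on the wax (and on your hand, besides the 3 N of the slide). More than 8 N spoils the wax.
- dish: Low round dish of thin clear glass, 58 mm across, 45 mm tall, the only one with pale solid wax cast in it, 51 mm across; 0.2 kg. Origin at the centre of its underside, z up. The wax surface lies 23 to 36 mm above the underside, different each time and not reported: find it by touch. Grip lightly, 5 to 12 N a finger; the glass breaks above about 20 N a finger (40 N for both).
- tall_dish: Bystander: empty glass dish, 50 mm across, 52 mm tall: narrower and taller than the dish of wax. Origin at the centre of its underside.
- tin: Bystander: aluminium tin with its lid on, 62 mm across, 38 mm tall. Origin at the centre of its underside. The dish, the tall dish and the tin stand in a row across the bench in any order, about 130 mm apart.
- weight: Bystander: brass knob weight, 38 mm across, 41 mm tall.
- timer: Bystander: flat white timer, 60 x 75 x 16 mm.
- spatula: Bystander: slim steel lab spatula, 173 mm long, lying flat.
- beaker: Bystander: small glass beaker, 60 mm across, 75 mm tall.
Not all that is in view belongs to the job. Leave any orange or purple look-alike of the dish alone.

How it is judged (in metres and radians):
On the way:
1. the dish of wax stands upright on the stage, within 8 mm of its centre, and the robot has let go of it, with the cone still clear of the wax (horizontal distance between dish and stage below 0.008 m and z of dish in the frame of stage between -0.003 and 0.003 m and angle between dish's own z axis and vertical below 0.06 rad and contact force between each of the fingers, cone and dish below 0.05 N), for 0.2 s.
At the end, for the whole second after the job is handed in: The dish stands still and upright (within 3.4 degrees) on the stage, its centre within 8 mm of the stage's, and the cone rests on the wax with 0.3 to 8 N (contact force between cone and dish between 0.3 and 8 N and horizontal distance between dish and stage below 0.008 m and z of dish in the frame of stage between -0.003 and 0.003 m and angle between dish's own z axis and vertical below 0.06 rad and linear speed of dish below 0.01 m/s); the robot touches nothing.
It fails at once if the cone pressed or knocked against the wax or the dish with more than 8 N (contact force between cone and dish above 8 N).
It fails at once if the glass dish squeezed or struck by the fingers with more than 40 N (both together) (contact force between the fingers and dish above 40 N).
It fails at once if the glass dish dropped, knocked or pressed on the penetrometer's foot, stage or column with more than 40 N (contact force between dish and penetrometer above 40 N).
It fails at once if the cone touched by the robot (over 1 N) (contact force between any of the fingers, the arm and cone above 1 N).
It fails at once if a bystander moved by more than 15 mm (distance of any of tall_dish, tin, weight, timer, spatula, beaker from where it was at the start of the episode above 0.015 m).
It also fails if it takes over 67 s, if anything falls off the work surface, if the arm or the gripper's body presses on something with over 40 N, if the wrist force passes 120 N, or if a joint passes its speed limit or range.

## Robot

A 6-joint arm with a two-finger parallel gripper is mounted at the origin on the work surface. World frame = base frame: x ahead of the robot, y to its left, z up, the work surface at z = 0. Lengths are in m, angles in degrees, forces in N, time in s.
With the tool pointing down it reaches from about 0.325 to 0.85 m from the base axis. Payload 15.5 kg.
Tool frame: the origin (TCP) lies at the very end of the fingers, on their centre line; the grasp point (between the pads) lies 19 mm behind it (bot.pinch_z is the distance from the TCP to the grasp point, in m); z points along the fingers, x is the direction in which the jaws open and shut, and the axes are right-handed (so a half turn about z gives the same grasp; the last joint's range is limited). The gripper opens to 91 mm and grips with 3 to 60 N. Pads are 32 mm wide; open, the fingers measure 118 mm over their backs; the gripper's body (76 mm by 178 mm) begins 60 mm behind the grasp point.
Start: joints at [-82.363, 28.281, 77.091, -0, 74.628, -5.472], TCP at [0.142, -0.609, 0.214] pointing down, gripper open.
Joint ranges: [-166.48, 166.48], [-47.26, 123.95], [12.59, 153.08], [-70.14, 250.14], [6.76, 159.57], [-176.63, 176.63]. Speed limits (degrees/s): [108.29, 108.29, 147.25, 172.46, 172.46, 172.46].

## Interface

Orientations are given as a 3x3 rotation matrix whose columns are the frame's x, y, z axes.
In Python, from bench import bot, vision, boxes_of gives the robot as it stands. Calls block until the motion is done:
- bot.move_to(position, orientation): joint-space move of the TCP to a pose.
- bot.servo_line(position, rot=None, v=0.15, stop_force=None): straight line of the TCP; rot=None keeps the orientation; v is the mean speed in m/s. With stop_force (N) it stops when the force on the tool has changed by that much, and returns True; else False.
- bot.goto_joints(angles): joint-space move.
- bot.grip(opening, grip_force=None): finger opening in m; grip_force is the grip in N (None keeps the last); returns when the fingers have stopped.
- bot.pause(seconds).
- bot.ik(position, orientation): joint angles nearest the present ones, or None.
- bot.observe(): the state.
- vision.snapshot(name): name is "side" or "top"; returns a dict with "img" (384x512x3 uint8, red, green, blue), "depth" (384x512 float32, m along the optical axis (not along the pixel's ray), 0 where there is no reading), "fov_y" (degrees; the focal length in pixels is half the picture's height over the tangent of half this angle, whatever the lens; pixels are square), "cx", "cy" (the principal point, pixels), "rvec" (rotation vector, rad) and "tvec" (3), from world to camera coordinates, as OpenCV has them. Camera axes: x right, y down, z forward; pixel columns grow to the right and rows downward; lengths in m; the calibration is good to about 2 mm. A picture is of the moment at which its call begins.
A pose or a line that the arm cannot do raises bot.PlanningError and nothing moves.
- bot.sign_off(): hands the job in, once; it reports no verdict.
Trained networks look in the newest picture that a camera, given by its name, has taken for a name from the list of things; names that differ only in an ending like _2 or _b are one class to them, and where a whole thing is asked for, a point or a joint stands for the part that bears it (a point fixed in the world has none). Each returns a list of dicts, best first, with "confidence" (0 to 1); they miss things now and then, are a little off and sometimes report something else, mostly with a low value. They report only what shows in the picture. A call takes as long as a camera call. They do not tell look-alikes from the thing itself.
- boxes_of(camera, target): "location" ([column, row] in pixels, amid what is visible of it).
The state is a dict: "time": time; "qpos": joint angles; "joint_vel": joint speeds; "joint_torque": joint torques, N m; "tcp_pos": TCP position; "tcp_rot": TCP orientation; "wrist_force": force on the tool from outside, world axes, zero at the start; "wrist_torque": the same for the moment, N m; "gripper_width": finger opening in m.
Only numpy, scipy, OpenCV 4.12 (cv2) and the standard library are available. Lean on these libraries where they do the work, as an engineer would, in place of code of your own. Each camera call takes 0.05 s, during which the arm holds its last target.

## Working session

There is one attempt and no reset: what is moved stays moved. The work goes in short steps, each a Python script; the robot and the scene stay as the last script left them, time stands still between calls to the robot, and variables do not carry over. Pictures are saved under pics/ and viewed, and the job is handed in when it is done.

```bash
ls; mkdir -p pics; cat > h.py <<'E'
import numpy as np, cv2
from bench import bot, vision, boxes_of
def cam(s):
    h,w=s["img"].shape[:2]; f=h/2/np.tan(np.radians(s["fov_y"])/2)
    R=cv2.Rodrigues(np.array(s["rvec"],float))[0]; t=np.array(s["tvec"],float).ravel()
    return f,R,t
def unproj(s,u,v,d=None):
    f,R,t=cam(s)
    if d is None: d=s["depth"][int(round(v)),int(round(u))]
    p=np.array([(u-s["cx"])/f*d,(v-s["cy"])/f*d,d]); return R.T@(p-t)
def ray_z(s,u,v,z):
    f,R,t=cam(s); c=-R.T@t; r=R.T@np.array([(u-s["cx"])/f,(v-s["cy"])/f,1]); return c+r*(z-c[2])/r[2]
def proj(s,P):
    f,R,t=cam(s); p=R@np.array(P,float)+t; return np.array([s["cx"]+f*p[0]/p[2],s["cy"]+f*p[1]/p[2]])
def cloud(s):
    f,R,t=cam(s); h,w=s["depth"].shape; u,v=np.meshgrid(np.arange(w),np.arange(h)); d=s["depth"]
    p=np.stack([(u-s["cx"])/f*d,(v-s["cy"])/f*d,d],-1); return (p-t)@R
def save(s,name): cv2.imwrite("pics/"+name,cv2.cvtColor(s["img"],cv2.COLOR_RGB2BGR))
E
python3 - <<'E'
from h import *
import pickle
for n in ("side","top"):
    s=vision.snapshot(n); save(s,n+"0.png"); pickle.dump(s,open(n+"0.pkl","wb"))
    print(n,s["fov_y"],s["cx"],s["cy"],cam(s)[0],-cam(s)[1].T@cam(s)[2], (s["depth"]>0).mean())
    for t in ("penetrometer","stage","knob_top","head","cone_tip","dish","tall_dish","tin","weight","timer","spatula","beaker"):
        try: print(t,[(np.round(b["location"]).tolist(),round(b["confidence"],2)) for b in boxes_of(n,t)])
        except Exception as e: print(t,e)
print(bot.observe())
E
```

```text
pics
side 48.00675826858709 252.8563648356996 190.7592398939522 431.1706221776018 [0.00688765 0.9224472  0.74023227] 0.9957529703776041
penetrometer [([168.0, 245.0], 0.81)]
stage [([165.0, 241.0], 0.77)]
knob_top [([173.0, 184.0], 0.64)]
head [([171.0, 180.0], 0.82)]
cone_tip [([190.0, 213.0], 0.43)]
dish [([290.0, 209.0], 0.66), ([261.0, 182.0], 0.63), ([332.0, 228.0], 0.46)]
tall_dish [([305.0, 192.0], 0.6)]
tin [([265.0, 228.0], 0.73), ([172.0, 182.0], 0.22)]
weight [([264.0, 229.0], 0.51), ([221.0, 222.0], 0.43)]
timer []
spatula [([236.0, 210.0], 0.15)]
beaker [([198.0, 354.0], 0.68)]
top 49.58458825279984 254.99062188972698 190.8454962897038 415.67288342413 [0.40463103 0.03068209 1.49297547] 0.9961598714192709
penetrometer [([215.0, 141.0], 0.72)]
stage [([212.0, 140.0], 0.84)]
knob_top [([208.0, 138.0], 0.79)]
head [([210.0, 135.0], 0.59), ([285.0, 150.0], 0.46)]
cone_tip []
dish [([368.0, 136.0], 0.7), ([324.0, 195.0], 0.62), ([358.0, 247.0], 0.54)]
tall_dish [([211.0, 138.0], 0.69), ([366.0, 192.0], 0.67), ([215.0, 142.0], 0.58)]
tin [([142.0, 210.0], 0.55), ([290.0, 183.0]
[... 212 characters left out ...]
        7.46281263e+01, -5.47248493e+00]), 'joint_vel': array([-0.02770528, -0.01890004, -0.03756924,  0.05556001,  0.05237273,
       -0.01801087]), 'joint_torque': array([-4.06892854e-03, -8.78703403e+01, -3.82252586e+01,  7.06866989e-02,
        4.42097650e-02,  1.02399449e-04]), 'tcp_pos': array([ 0.14176502, -0.60871698,  0.21391499]), 'tcp_rot': array([[ 2.26834926e-01, -9.73933220e-01, -6.73467327e-06],
       [-9.73933220e-01, -2.26834926e-01,  6.00369031e-06],
       [-7.37485255e-06,  5.19727537e-06, -1.00000000e+00]]), 'wrist_force': array([-0.04838828,  0.30678761, -0.60561006]), 'wrist_torque': array([ 0.01191283, -0.0623884 ,  0.03785213]), 'gripper_width': 0.09113523228625926}
```

View pics/side0.png

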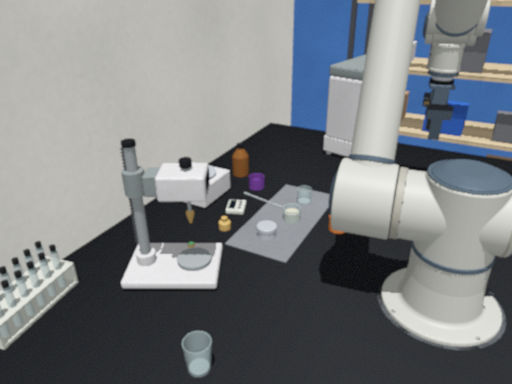

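View pics/top0.png

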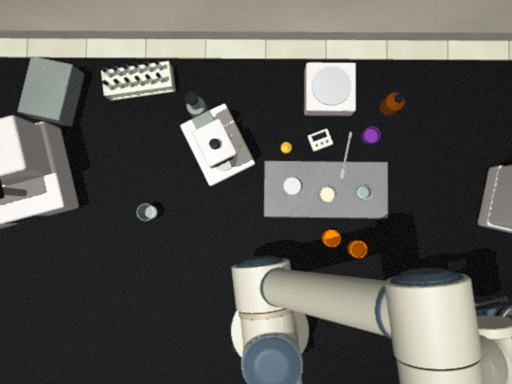

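Top view: on the mat stand the tin at (292,186), a dish with pale wax at (327,194) and an empty glass at (364,192). The look-alikes are orange at (331,238) and (358,249) and purple at (371,135). I take (327,194) as the target because it is the only one with cream wax. A crop will confirm it.

```bash
python3 - <<'E'
from h import *
import pickle
S=pickle.load(open("side0.pkl","rb"));T=pickle.load(open("top0.pkl","rb"))
a=cv2.resize(T["img"][95:265,170:400],None,fx=3.4,fy=3.4,interpolation=cv2.INTER_CUBIC)
cv2.imwrite("pics/topcrop.png",a[...,::-1])
b=cv2.resize(S["img"][130:300,110:340],None,fx=3.4,fy=3.4,interpolation=cv2.INTER_CUBIC)
cv2.imwrite("pics/sidecrop.png",b[...,::-1])
for n,u,v in [("tin",292,186),("dish",327,194),("tall",364,192),("knob",215,144),("headroof",205,136),("weight",286,147),("timer",319,140),("beaker",147,212),("mat",275,205),("orange",331,238)]:
    print(n,np.round(unproj(T,u,v),4))
E
```

```text
tin [ 0.5083 -0.072   0.0353]
dish [ 0.4822 -0.196   0.0263]
tall [ 0.4917 -0.329   0.0129]
knob [0.6038 0.1672 0.3292]
headroof [0.6316 0.1999 0.3015]
weight [ 0.6451 -0.0494  0.0411]
timer [ 0.6763 -0.1688  0.0127]
beaker [0.4104 0.4451 0.0053]
mat [ 0.4417 -0.0141  0.0015]
orange [ 0.3279 -0.2113  0.0214]
```

View pics/topcrop.png

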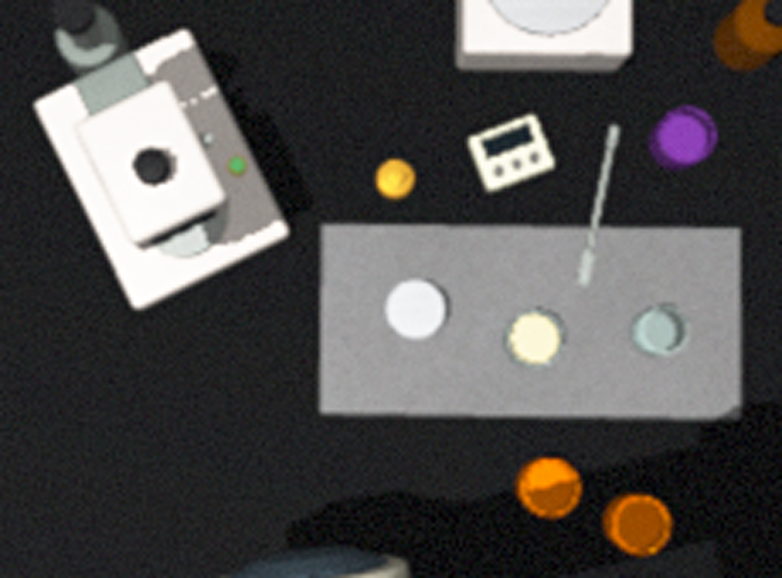

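View pics/sidecrop.png

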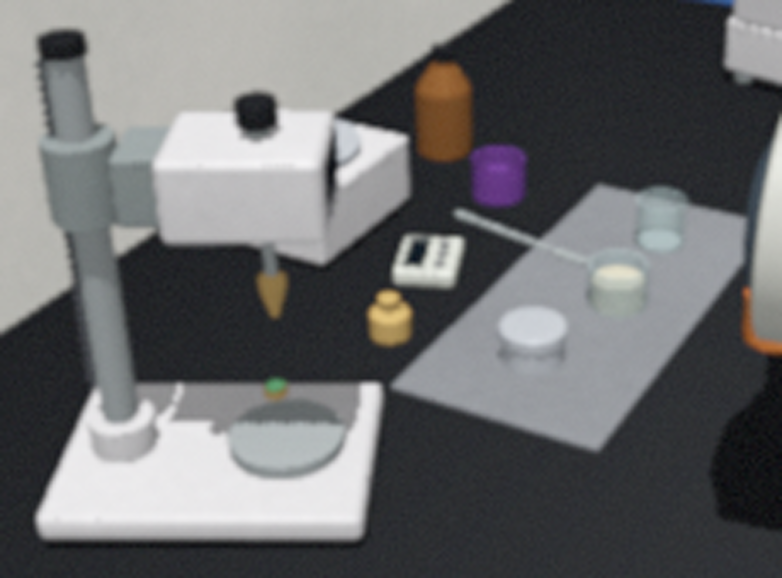

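```bash
python3 - <<'E'
from h import *
import pickle
S=pickle.load(open("side0.pkl","rb"));T=pickle.load(open("top0.pkl","rb"))
for n,s in (("top",T),("side",S)):
    P=cloud(s); ok=s["depth"]>0
    near=ok&(np.hypot(P[...,0]-.6,P[...,1]-.17)<.25)
    k=near&(np.hypot(P[...,0]-.605,P[...,1]-.167)<.03)&(P[...,2]>.318)
    q=P[k]; print(n,"knob",k.sum(),q.mean(0).round(4),np.median(q[:,2]).round(4), ((q.min(0)+q.max(0))/2).round(4))
    r=near&(P[...,2]>.29)&(P[...,2]<.312)&(np.hypot(P[...,0]-.605,P[...,1]-.167)<.09)
    q=P[r]; print(" roof",r.sum(),np.median(q[:,2]).round(4),cv2.minAreaRect((q[:,:2]*1000).astype(np.float32)))
    st=near&(np.abs(P[...,2]-.045)<.004); q=P[st]; print(" stage",st.sum(),np.median(q[:,2]))
    if len(q)>20:
        # circle fit robust
        (c,rad)=cv2.minEnclosingCircle((q[:,:2]*1000).astype(np.float32)); print("  enc",c,rad, q.mean(0))
    ft=near&(np.abs(P[...,2]-.032)<.0045); q=P[ft]; print(" foot",ft.sum(),np.median(q[:,2]),cv2.minAreaRect((q[:,:2]*1000).astype(np.float32)))
    # wax
    img=s["img"].astype(int); 
    w=ok&(np.hypot(P[...,0]-.482,P[...,1]+.196)<.06)&(img[...,0]-img[...,2]>25)
    ys,xs=np.nonzero(w); q=P[w]; print(" wax",w.sum(),xs.mean(),ys.mean(),np.median(q,axis=0).round(4),((q.min(0)+q.max(0))/2).round(4),np.ptp(q,axis=0).round(4))
    m=ok&(np.hypot(P[...,0]-.44,P[...,1]+.13)<.02); print(" mat",np.median(P[m],axis=0))
    bl=ok&(np.hypot(P[...,0]-.45,P[...,1]-.05)<.02); print(" bench",np.median(P[bl],axis=0))
E
```

```text
top knob 107 [0.6058 0.1708 0.3319] 0.3325 [0.6061 0.1717 0.3294]
 roof 1300 0.3038 ((621.9138793945312, 178.98731994628906), (138.3677215576172, 91.17893981933594), 27.267902374267578)
 stage 146 0.044269096051961006
  enc (619.6934814453125, 89.9664535522461) 188.82736206054688 [0.58540041 0.11224622 0.04432963]
 foot 1434 0.03219791777061061 ((614.9679565429688, 130.94886779785156), (446.76263427734375, 269.8215637207031), 57.654815673828125)
 wax 168 326.85714285714283 194.13690476190476 [ 0.482  -0.1959  0.0279] [ 0.482  -0.1949  0.0337] [0.0505 0.047  0.0303]
 mat [ 0.43956151 -0.12902725  0.00194355]
 bench [ 4.49835717e-01  5.04691940e-02 -1.80313138e-04]
side knob 128 [0.6016 0.1768 0.3288] 0.3301 [0.6057 0.173  0.3267]
 roof 1063 0.3049 ((619.4934692382812, 182.307861328125), (139.91456604003906, 89.4975814819336), 26.39102554321289)
 stage 654 0.04640066539555973
  enc (614.439697265625, 98.05038452148438) 195.9892578125 [0.61282959 0.16975727 0.04602178]
 foot 2660 0.03357034089796952 ((646.6325073242188, 135.11968994140625), (398.27362060546875, 289.025146484375), 85.09388732910156)<stdin>:19: RuntimeWarning: Mean of empty slice.
  ret = ret.dtype.type(ret / rcount)
  return _methods._mean(a, axis=axis, dtype=dtype,
  ret = um.true_divide(
Traceback (most recent call last):
ValueError: zero-size array to reduction operation minimum which has no identity
```

```bash
python3 - <<'E'
from h import *
import pickle
from scipy.optimize import least_squares
S=pickle.load(open("side0.pkl","rb"));T=pickle.load(open("top0.pkl","rb"))
o=np.array([.606,.172]); 
for n,s in (("top",T),("side",S)):
    P=cloud(s); ok=s["depth"]>0
    yaw=np.radians(27); ax=np.array([np.cos(yaw),np.sin(yaw)]); ay=np.array([-ax[1],ax[0]])
    L=np.stack([(P[...,:2]-o)@ax,(P[...,:2]-o)@ay],-1)
    st=ok&(np.abs(P[...,2]-.0455)<.0045)&(np.hypot(L[...,0],L[...,1])<.062)
    st=cv2.morphologyEx(st.astype(np.uint8),cv2.MORPH_OPEN,np.ones((3,3)))>0
    q=P[st][:,:2].astype(np.float32)*1000
    h=cv2.convexHull(q)[:,0]
    f=least_squares(lambda p: np.hypot(*(h-p).T)-46,o*1000,loss="soft_l1",f_scale=1.5)
    print(n,"stage",st.sum(),f.x,np.round(f.fun,1), np.ptp(q,axis=0))
    ft=ok&(np.abs(P[...,2]-.032)<.005)&(L[...,0]>-.16)&(L[...,0]<.2)&(abs(L[...,1])<.12)
    ft=cv2.morphologyEx(ft.astype(np.uint8),cv2.MORPH_OPEN,np.ones((3,3)))
    nlab,lab,stt,_=cv2.connectedComponentsWithStats(ft); i=1+np.argmax(stt[1:,4])
    q=P[lab==i]; print(" foot",len(q),cv2.minAreaRect((q[:,:2]*1000).astype(np.float32)))
    v=s["img"].copy()
    for rad,z,c in ((.046,.045,(255,0,0)),(.016,.332,(0,255,0))):
        for a in np.linspace(0,2*np.pi,90):
            p=proj(s,[o[0]+rad*np.cos(a),o[1]+rad*np.sin(a),z]); v[int(round(p[1])),int(round(p[0]))]=c
    c=proj(s,[*o,.2]).astype(int); a=v[max(0,c[1]-80):c[1]+90,max(0,c[0]-90):c[0]+90]
    cv2.imwrite(f"pics/ov_{n}.png",cv2.resize(a,None,fx=3.2,fy=3.2,interpolation=cv2.INTER_NEAREST)[...,::-1])
E
python3 -c "
import cv2,numpy as np
a=cv2.imread('pics/ov_top.png');b=cv2.imread('pics/ov_side.png');h=min(a.shape[0],b.shape[0])
c=np.hstack([a[:h],b[:h]]);cv2.imwrite('pics/ov.png',cv2.resize(c,(798,int(h*798/c.shape[1]))))"
```

```text
top stage 79 [613.32780504 176.01996155] [  0.4  -2.6  -5.5 -18.2 -14.4  -5.1  -2.4   1.    4.1   3.8   7.    3.8
   2.2] [32.97876  56.368286]
 foot 251 ((598.2731323242188, 249.017578125), (155.14169311523438, 44.74463653564453), 42.15917205810547)
side stage 571 [606.34999988 171.30379872] [ 0.4 -0.4 -0.9 -0.4 -0.7 -0.4 -0.   0.4  1.   1.   0.2  0.1  0.1  0.1
  0.7 -0.1 -0.6 -0.6 -1.  -0.9  0.2 -1.4  2.3  2.8  1.3 -0.7 -0.4] [91.88983 91.42164]
 foot 2575 ((653.3905029296875, 197.6515655517578), (243.40846252441406, 179.94680786132812), 27.202442169189453)
```

View pics/ov.png

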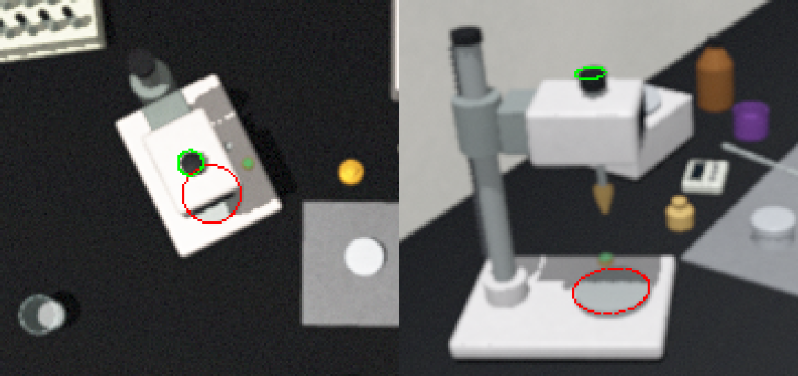

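```bash
python3 - <<'E'
from h import *
import pickle
S=pickle.load(open("side0.pkl","rb"));T=pickle.load(open("top0.pkl","rb"))
print(S.keys(), S.get("lens"), {k:S[k] for k in S if k not in("img","depth")})
for n,s in (("top",T),("side",S)):
    c=proj(s,[.482,-.196,.028]); print(n,c)
    u,v=c.astype(int); print(s["img"][v-8:v+9:2,u].tolist()); print(s["depth"][v-10:v+11:2,u].round(3).tolist())
    print([unproj(s,u,y)[2].round(4) for y in range(v-12,v+13,2)])
E
```

```text
dict_keys(['img', 'depth', 'fov_y', 'cx', 'cy', 'rvec', 'tvec']) None {'fov_y': 48.00675826858709, 'cx': 252.8563648356996, 'cy': 190.7592398939522, 'rvec': array([ 0.59868919, -2.40850736,  1.45187121]), 'tvec': array([0.45501807, 0.27540544, 1.05641397])}
top [327.07699046 194.03121861]
[[159, 169, 163], [250, 243, 206], [252, 248, 219], [250, 246, 214], [251, 247, 216], [251, 248, 220], [251, 248, 218], [253, 249, 217], [163, 168, 159]]
[1.4930000305175781, 1.4509999752044678, 1.465000033378601, 1.465999960899353, 1.4589999914169312, 1.4639999866485596, 1.4639999866485596, 1.4639999866485596, 1.465999960899353, 1.4420000314712524, 1.4809999465942383]
[np.float64(-0.0018), np.float64(-0.0007), np.float64(0.0415), np.float64(0.0269), np.float64(0.0257), np.float64(0.0323), np.float64(0.0263), np.float64(0.0264), np.float64(0.0259), np.float64(0.0234), np.float64(0.047), np.float64(0.0075), np.float64(0.001)]
side [290.97400588 211.79275659]
[[164, 172, 176], [159, 170, 173], [172, 178, 175], [224, 220, 200], [220, 220, 204], [192, 198, 188], [170, 177, 170], [158, 167, 161], [155, 164, 159]]
[1.5130000114440918, 1.4119999408721924, 1.4179999828338623, 1.4259999990463257, 1.4110000133514404, 1.3700000047683716, 1.3639999628067017, 1.3700000047683716, 1.3760000467300415, 1.375, 1.3839999437332153]
[np.float64(0.0054), np.float64(0.0049), np.float64(0.0483), np.float64(0.0394), np.float64(0.0296), np.float64(0.031), np.float64(0.0463), np.float64(0.0434), np.float64(0.0348), np.float64(0.0262), np.float64(0.0211), np.float64(0.0108), np.float64(0.0059)]
```

```bash
python3 - <<'E'
from h import *
import pickle
S=pickle.load(open("side0.pkl","rb"));T=pickle.load(open("top0.pkl","rb"))
out=[]
for n,s in (("top",T),("side",S)):
    k=8; c=proj(s,[.482,-.196,.025]).astype(int); x0,y0=c[0]-24,c[1]-24
    a=cv2.resize(s["img"][y0:y0+48,x0:x0+48],None,fx=k,fy=k,interpolation=cv2.INTER_CUBIC)
    for rad,z,col in ((.029,.046,(255,0,0)),(.029,.001,(0,0,255)),(.0255,.028,(0,160,0))):
        for t in np.linspace(0,2*np.pi,60):
            p=(proj(s,[.482+rad*np.cos(t),-.196+rad*np.sin(t),z])-[x0,y0]+.5)*k
            cv2.circle(a,(int(p[0]),int(p[1])),1,col,-1)
    out.append(a)
cv2.imwrite("pics/dish.png",np.hstack(out)[...,::-1])
E
```

```text
(no output)
```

View pics/dish.png

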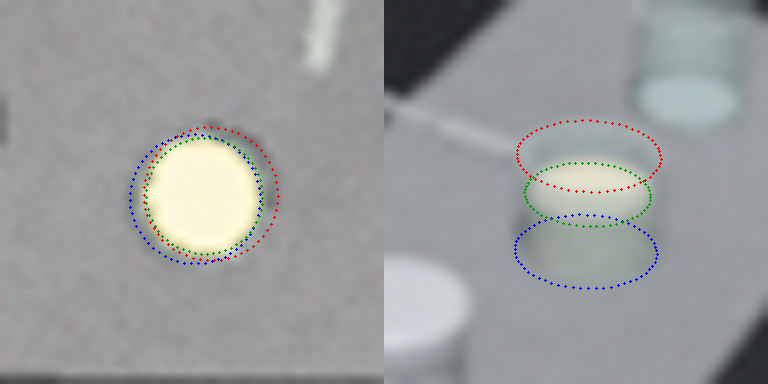

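```bash
cat >> h.py <<'E'
TH=50.
def ori(a,th=TH):
    a,th=np.radians([a,th]); z=np.array([np.sin(th)*np.cos(a),np.sin(th)*np.sin(a),-np.cos(th)])
    x=np.array([np.sin(a),-np.cos(a),0]); return np.stack([x,np.cross(z,x),z],1)
def tcp(gp,R): return np.array(gp)+R[:,2]*bot.pinch_z
DISH=np.array([.482,-.196]); AP=-10.; ST=np.array([.6062,.1715]); YAW=27.2
AX=np.array([np.cos(np.radians(YAW)),np.sin(np.radians(YAW)),0])
E
python3 - <<'E'
from h import *
print(bot.pinch_z)
R=ori(AP); g=np.array([*DISH,.031])
for n,p in (("hi",tcp(g,R)-R[:,2]*.1+[0,0,.12]),("pre",tcp(g,R)-R[:,2]*.1),("grasp",tcp(g,R)),("lift",tcp(g,R)+[0,0,.1])):
    print(n,p.round(3),bot.ik(p,R))
for Y in (YAW,):
  R=ori(Y); g=np.array([*ST,.045+.031])
  for n,p in (("far",tcp(g,R)-AX*.2+[0,0,.03]),("over",tcp(g,R)+[0,0,.01]),("place",tcp(g,R)),("out",tcp(g,R)-R[:,2]*.15)):
    print(n,p.round(3),bot.ik(p,R))
V=ori(YAW,0); print("knob",bot.ik(np.array([*ST,.36]),V),bot.ik(np.array([*ST,.24]),V))
E
```

```text
0.0188
hi [ 0.421 -0.185  0.203] [-58.48796836  15.9428058  142.03772958 111.82178031  38.16315047
 -62.97653544]
pre [ 0.421 -0.185  0.083] None
grasp [ 0.496 -0.199  0.019] [ -45.86349639   58.51882465  141.06196885  150.71820134   66.57438482
 -102.35557947]
lift [ 0.496 -0.199  0.119] [-45.86349639  36.03225957 138.68568409 141.24101693  45.79645838
 -85.68530265]
far [0.441 0.087 0.094] None
over [0.619 0.178 0.074] [ -0.75780567  41.69509788 123.96168061 144.11003574  37.77935792
 -79.07171604]
place [0.619 0.178 0.064] [ -0.75780567  43.22062712 124.10994067 145.32716973  39.14582373
 -80.62598952]
out [0.517 0.126 0.16 ] [-12.01686159  26.8427183  136.0264993  127.9579226   37.89965599
 -72.3516661 ]
knob [ 1.03681906e+01  2.32728379e+01  6.29291447e+01 -2.54444375e-14
  9.37980174e+01  7.31681906e+01] [ 1.03681906e+01  2.74190508e+01  7.43285949e+01 -2.54444375e-14
  7.82523543e+01  7.31681906e+01]
```

```bash
python3 - <<'E'
from h import *
f=lambda p,R:(lambda q:None if q is None else q.round(0).astype(int).tolist())(bot.ik(p,R))
for th in (45,50,55):
  for a in (-40,-25,-10,0,15):
    R=ori(a,th); g=np.array([*DISH,.031]); print(th,a,"pick",f(tcp(g,R),R),f(tcp(g,R)+[0,0,.12],R))
  for a in (5,16,27.2):
    R=ori(a,th); g=np.array([*ST,.076]); A=np.array([R[0,2],R[1,2],0])/np.hypot(*R[:2,2])
    print(th,a,"place",f(tcp(g,R),R),[f(tcp(g,R)-A*d+[0,0,h],R) for d,h in ((.06,.01),(.1,.01),(.12,.01),(.12,.08),(.15,.08))])
E
```

```text
45 -40 pick [-20, 51, 136, 198, 52, -87] [-20, 27, 132, 214, 26, -106]
45 -25 pick [-32, 53, 139, 174, 57, -92] [-32, 27, 135, 169, 27, -85]
45 -10 pick [-44, 52, 138, 151, 53, -97] [-44, 27, 134, 129, 30, -68]
45 0 pick [-49, 50, 135, 134, 48, -95] [-49, 27, 131, 106, 34, -59]
45 15 pick [-55, 47, 127, 105, 43, -83] [-55, 28, 124, 80, 42, -50]
45 5 place [14, 40, 121, 194, 26, -96] [[15, 39, 129, 193, 33, -94], [16, 40, 135, 193, 40, -92], [17, 41, 138, 193, 43, -91], [17, 26, 134, 200, 26, -100], [19, 26, 138, 200, 29, -98]]
45 16 place [7, 40, 122, 166, 27, -84] [[5, 39, 131, 167, 35, -87], [4, 40, 137, 167, 42, -89], [3, 42, 140, 167, 47, -91], [3, 26, 136, 160, 28, -81], [1, 26, 140, 160, 32, -84]]
45 27.2 place [1, 40, 121, 139, 29, -73] [[-4, 39, 129, 140, 35, -79], [-8, 40, 135, 141, 40, -85], [-10, 40, 137, 141, 43, -88], [-10, 26, 134, 123, 31, -66], [-14, 26, 138, 123, 34, -70]]
50 -40 pick [-18, 57, 139, 198, 65, -84] [-18, 31, 136, 207, 38, -98]
50 -25 pick [-32, 60, 143, 174, 73, -93] [-32, 32, 139, 171, 41, -88]
50 -10 pick [-46, 59, 141, 151, 67, -102] [-46, 32, 138, 
[... 914 characters left out ...]
-89]
55 0 pick [-55, 61, 139, 133, 68, -108] [-55, 36, 137, 121, 51, -83]
55 15 pick [-61, 56, 130, 108, 56, -96] [-61, 35, 128, 92, 53, -70]
55 5 place [14, 47, 127, 190, 49, -91] [[16, 48, 135, 191, 59, -89], [18, 52, 142, 191, 68, -87], [19, 55, 145, 192, 74, -85], [19, 37, 142, 194, 54, -90], [21, 40, 147, 195, 61, -88]]
55 16 place [6, 48, 128, 169, 51, -89] [[4, 49, 137, 169, 62, -92], [2, 55, 144, 168, 74, -95], [1, 59, 149, 168, 82, -97], [1, 39, 145, 166, 59, -91], [-1, 44, 152, 165, 70, -95]]
55 27.2 place [-2, 47, 127, 148, 50, -86] [[-8, 48, 135, 147, 58, -92], [-12, 52, 141, 145, 65, -99], [-15, 55, 144, 144, 70, -104], [-15, 37, 142, 137, 54, -89], [-20, 39, 146, 135, 59, -95]]
```

```bash
python3 - <<'E'
from h import *
t0=bot.observe()["time"]
bot.goto_joints([-82,5,85,0,75,-5]); o=bot.observe(); print(o["time"]-t0,o["tcp_pos"])
bot.goto_joints([-60,5,110,150,40,-85]); o=bot.observe(); print(o["time"]-t0,o["tcp_pos"])
R=ori(-15); g=np.array([*DISH,.031])
bot.move_to(tcp(g,R)+[0,0,.12],R); o=bot.observe(); print(o["time"]-t0,o["tcp_pos"],o["qpos"].round(0),o["wrist_force"])
s=vision.snapshot("side"); save(s,"s1.png"); s=vision.snapshot("top"); save(s,"t1.png")
E
python3 -c "
import cv2,numpy as np
c=np.hstack([cv2.imread('pics/s1.png'),cv2.imread('pics/t1.png')]);cv2.imwrite('pics/c1.png',cv2.resize(c,(800,300)))"
```

```text
0.8333000000000002 [ 0.13244379 -0.51450796  0.39154066]
3.1583000000000006 [ 0.48907521 -0.5012255   0.64550756]
5.2167 [ 0.49626959 -0.20034487  0.13947161] [-42.  32. 139. 149.  42. -83.] [0.13483059 0.40804286 0.40448491]
```

View pics/c1.png

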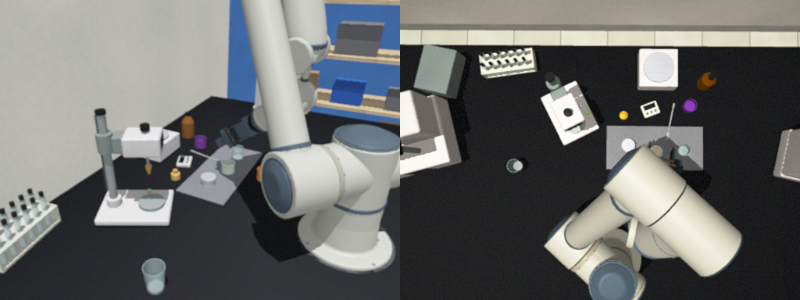

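The picture shows the tilted gripper hovering above the wax dish (side (230,150)), with the neighbours clear. Next I descend and grip.

```bash
python3 - <<'E'
from h import *
t0=bot.observe()["time"]
R=ori(-15); g=np.array([*DISH,.031])
print("stop",bot.servo_line(tcp(g,R),v=.06,stop_force=6)); o=bot.observe(); print(o["time"],o["tcp_pos"],o["wrist_force"].round(2))
w=bot.grip(.0,grip_force=10); bot.pause(.2); o=bot.observe(); print(w,o["gripper_width"],o["wrist_force"].round(2),o["time"])
s=vision.snapshot("side"); save(s,"s2.png")
a=s["img"][150:260,230:350]; cv2.imwrite("pics/s2c.png",cv2.resize(a,None,fx=5,fy=5,interpolation=cv2.INTER_CUBIC)[...,::-1])
E
```

```text
stop False
8.7667 [ 0.49597289 -0.199774    0.01922619] [-0.32  0.61  0.45]
False 0.058136187636728696 [-0.04  0.82  1.11] 9.5667
```

View pics/s2c.png

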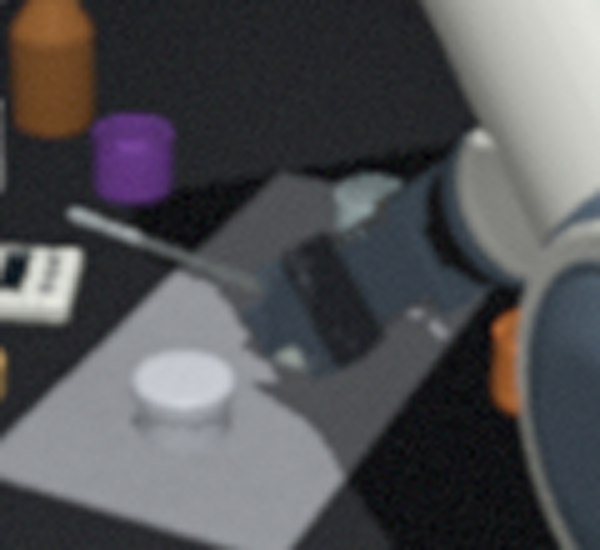

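Grip width is 58.1 mm, which matches the dish's diameter. Next I lift and carry it to the front of the stage.

```bash
python3 - <<'E'
from h import *
R=ori(-15); g=np.array([*DISH,.031])
bot.servo_line(tcp(g,R)+[0,0,.1],v=.1); bot.pause(.2); o=bot.observe(); print(o["time"],o["gripper_width"],o["wrist_force"].round(2))
R=ori(22); g=np.array([*ST,.074]); A=np.array([R[0,2],R[1,2],0])/np.hypot(*R[:2,2])
bot.move_to(tcp(g,R)-A*.14+[0,0,.06],R); o=bot.observe(); print(o["time"],o["gripper_width"],o["wrist_force"].round(2))
bot.servo_line(tcp(g,R)-A*.12+[0,0,.012],v=.1); o=bot.observe(); print(o["time"],o["gripper_width"],o["wrist_force"].round(2),o["qpos"].round())
for n in("side","top"):
    s=vision.snapshot(n); save(s,n+"3.png")
E
python3 -c "
import cv2,numpy as np
a=cv2.imread('pics/side3.png')[120:310,90:330];b=cv2.imread('pics/top3.png')[60:250,110:350]
c=np.hstack([a,b]);cv2.imwrite('pics/c3.png',cv2.resize(c,(800,317),interpolation=cv2.INTER_CUBIC))"
```

```text
10.9667 0.05812947919279267 [ 0.41  0.23 -1.93]
12.1667 0.05807457079627544 [ 0.03 -0.61 -1.45]
12.8333 0.058168691259154096 [-0.92  1.22 -1.83] [ -7.  48. 143. 155.  60. -96.]
```

View pics/c3.png

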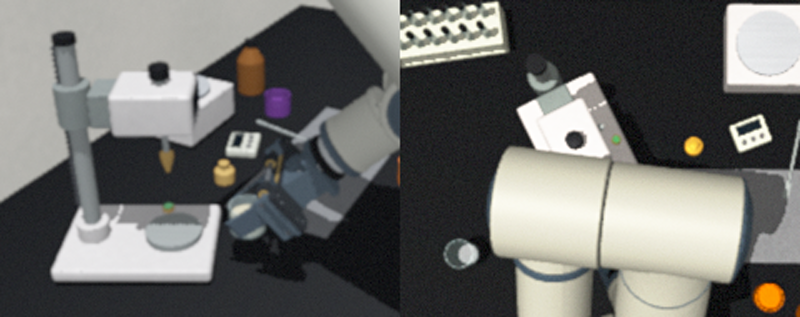

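```bash
python3 - <<'E'
from h import *
R=ori(22); g=np.array([*ST,.074]); A=np.array([R[0,2],R[1,2],0])/np.hypot(*R[:2,2])
print(bot.servo_line(tcp(g,R)-A*.05+[0,0,.012],v=.1,stop_force=8)); o=bot.observe(); print(o["time"],o["wrist_force"].round(2))
s=vision.snapshot("side"); save(s,"side4.png")
E
```

```text
False
13.7833 [-0.43 -0.95 -1.96]
```

View pics/side4.png

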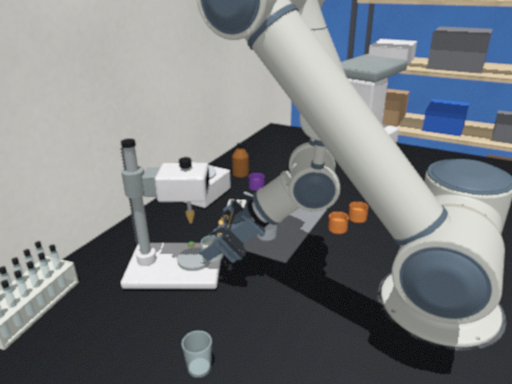

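The elbow stays high, clear of the head. The dish (210,245) is at the stage's front edge and well below the cone tip (190,222). I continue in.

```bash
python3 - <<'E'
from h import *
R=ori(22); g=np.array([*ST,.074])
print(bot.servo_line(tcp(g,R)+[0,0,.012],v=.06,stop_force=8)); bot.pause(.2); o=bot.observe(); print(o["time"],o["wrist_force"].round(2),o["tcp_pos"]-tcp(g,R))
print(bot.servo_line(tcp(g,R)+[0,0,.004],v=.03,stop_force=5)); bot.pause(.2); o=bot.observe(); print(o["time"],o["wrist_force"].round(2))
print(bot.servo_line(tcp(g,R)+[0,0,-.004],v=.008,stop_force=2.5)); o=bot.observe(); print(o["time"],o["wrist_force"].round(2),o["tcp_pos"]-tcp(g,R),o["gripper_width"])
s=vision.snapshot("side"); save(s,"side5.png")
a=s["img"][150:300,110:300].copy()
cv2.imwrite("pics/side5c.png",cv2.resize(a,None,fx=4,fy=4,interpolation=cv2.INTER_CUBIC)[...,::-1])
E
```

```text
False
15.0167 [-0.64 -0.26 -2.45] [-0.00025839 -0.00014697  0.01187227]
False
15.6333 [ 0.24  0.01 -2.47]
True
16.1083 [-1.48  0.3   5.17] [7.72120745e-05 3.89061835e-05 1.94113218e-03] 0.058210328124202904
```

View pics/side5c.png

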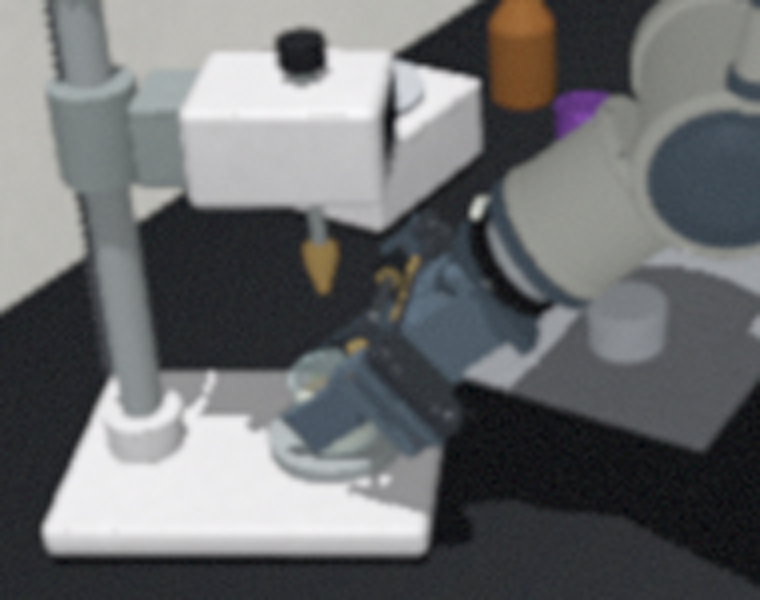

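```bash
python3 - <<'E'
from h import *
p=bot.observe()["tcp_pos"]; bot.servo_line(p+[0,0,.0004],v=.01)
print(bot.observe()["wrist_force"].round(2))
bot.grip(.085); bot.pause(.2); o=bot.observe(); print(o["time"],o["wrist_force"].round(2),o["gripper_width"])
R=ori(22)
print(bot.servo_line(o["tcp_pos"]-R[:,2]*.15,v=.1,stop_force=8)); o=bot.observe(); print(o["time"],o["wrist_force"].round(2))
import pickle
s=vision.snapshot("side"); save(s,"side6.png"); pickle.dump(s,open("side6.pkl","wb"))
k=8; c=proj(s,[*ST,.06]).astype(int); x0,y0=c[0]-48,c[1]-36
a=cv2.resize(s["img"][y0:y0+72,x0:x0+96],None,fx=k,fy=k,interpolation=cv2.INTER_CUBIC)
for rad,z,col in ((.029,.090,(255,0,0)),(.046,.045,(0,0,255))):
    for t in np.linspace(0,2*np.pi,60):
        q=(proj(s,[ST[0]+rad*np.cos(t),ST[1]+rad*np.sin(t),z])-[x0,y0]+.5)*k
        cv2.circle(a,(int(q[0]),int(q[1])),1,col,-1)
cv2.imwrite("pics/side6c.png",a[...,::-1])
E
```

```text
[-0.31  0.24 -2.96]
17.2 [ 0.15  0.76 -0.19] 0.08529895987170681
False
18.85 [-0.27 -0.13  0.34]
```

View pics/side6c.png

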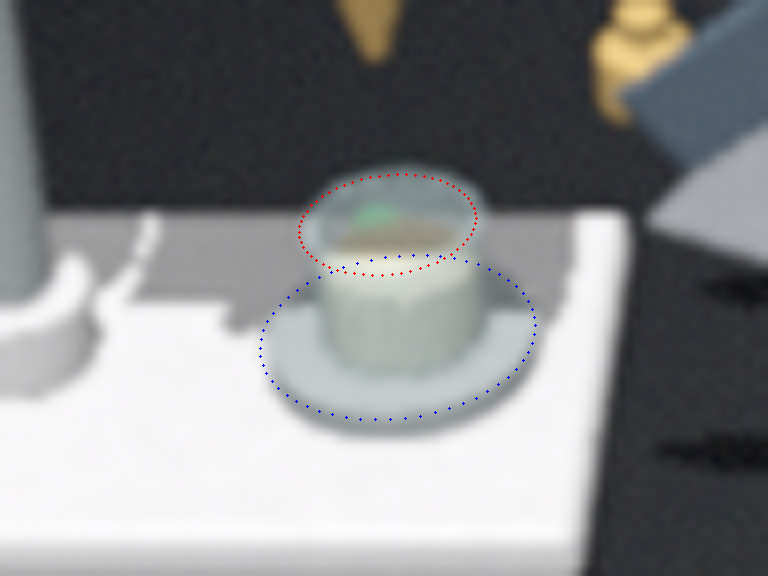

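```bash
python3 - <<'E'
from h import *
import pickle
s=pickle.load(open("side6.pkl","rb"))
k=10; c=proj(s,[*ST,.06]).astype(int); x0,y0=c[0]-20,c[1]-25
base=cv2.resize(s["img"][y0:y0+58,x0:x0+40],None,fx=k,fy=k,interpolation=cv2.INTER_CUBIC)
out=[base]
f,Rm,t=cam(s); print("right dir world",Rm[0].round(2),"mm/px",1000*(Rm@np.array([*ST,.06])+t)[2]/f)
right=Rm[0][:2]/np.linalg.norm(Rm[0][:2])
a=base.copy(); ctr=ST+right*.003
for rad,z,col in ((.029,.090,(255,0,0)),(.029,.0455,(0,0,255)),(.046,.045,(255,0,255)),(.0255,.073,(0,160,0))):
    for tt in np.linspace(0,2*np.pi,80):
        cc=ST if rad==.046 else ctr
        q=(proj(s,[cc[0]+rad*np.cos(tt),cc[1]+rad*np.sin(tt),z])-[x0,y0]+.5)*k
        cv2.circle(a,(int(q[0]),int(q[1])),1,col,-1)
out.append(a)
cv2.imwrite("pics/z6.png",np.hstack(out)[...,::-1])
P=cloud(s); m=(np.hypot(P[...,0]-ST[0],P[...,1]-ST[1])<.05)&(P[...,2]>.06)&(P[...,2]<.12)
ys,xs=np.nonzero(m)
for y in range(ys.min(),ys.max()+1,2):
    r=xs[ys==y]; 
    if len(r): print(y,r.min(),r.max(),(r.min()+r.max())/2, P[y,r].mean(0).round(4))
E
```

```text
right dir world [-0.88 -0.48 -0.01] mm/px 2.6771791129360203
237 193 195 194.0 [0.6178 0.1457 0.0917]
239 186 201 193.5 [0.6165 0.1504 0.0884]
241 183 203 193.0 [0.6156 0.1544 0.0846]
243 182 203 192.5 [0.6159 0.1569 0.0796]
245 182 203 192.5 [0.6126 0.1619 0.0772]
247 182 203 192.5 [0.6048 0.1725 0.0798]
249 182 203 192.5 [0.5923 0.189  0.0878]
251 183 204 193.5 [0.5903 0.188  0.0816]
253 183 204 193.5 [0.5912 0.1878 0.0747]
255 183 202 192.5 [0.5923 0.1913 0.0702]
257 185 200 192.5 [0.5918 0.1928 0.065 ]
259 190 192 191.0 [0.5937 0.1974 0.0609]
```

View pics/z6.png

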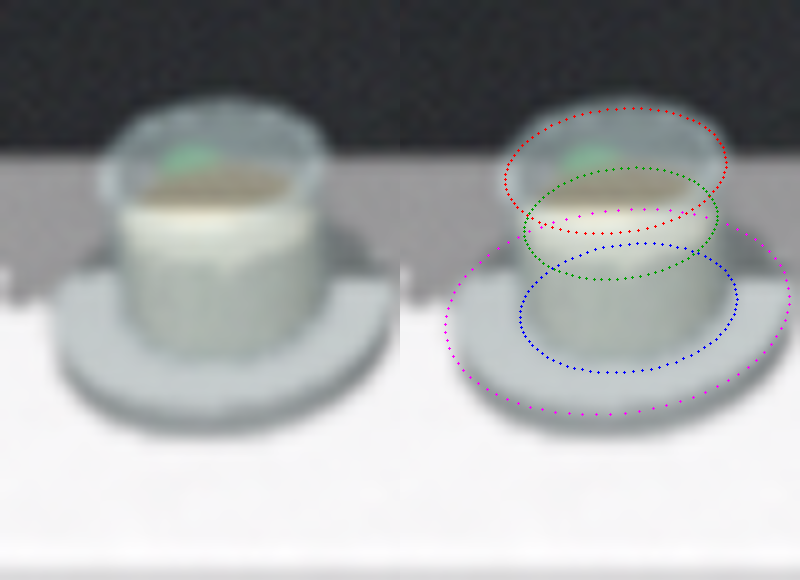

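```bash
python3 - <<'E'
from h import *
import pickle
s=pickle.load(open("side6.pkl","rb"))
for z in (.045,.09,.149,.151,.153,.332): print(z,proj(s,[*ST,z]).round(2))
k=12; x0,y0=160,150
for n,(x0,y0) in (("k",(160,150)),("t",(165,190))):
    a=cv2.resize(s["img"][y0:y0+45,x0:x0+50],None,fx=8,fy=8,interpolation=cv2.INTER_CUBIC)
    for i in range(0,50,5): cv2.line(a,(i*8,0),(i*8,4),(255,0,0),1); cv2.putText(a,str(x0+i),(i*8,14),0,.35,(255,0,0))
    for i in range(0,45,5): cv2.line(a,(0,i*8),(4,i*8),(255,0,0),1); cv2.putText(a,str(y0+i),(6,i*8+4),0,.35,(255,0,0))
    cv2.imwrite(f"pics/{n}6.png",a[...,::-1])
cv2.imwrite("pics/kt6.png",np.hstack([cv2.imread("pics/k6.png"),cv2.imread("pics/t6.png")]))
E
```

```text
0.045 [193.32 257.35]
0.09 [191.99 243.49]
0.149 [190.18 224.54]
0.151 [190.11 223.89]
0.153 [190.05 223.23]
0.332 [183.94 159.35]
```

View pics/kt6.png

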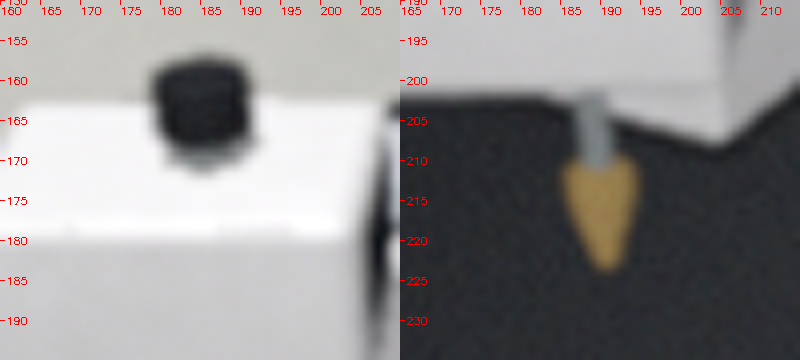

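```bash
python3 - <<'E'
from h import *
import pickle
from scipy.optimize import least_squares
s=pickle.load(open("side6.pkl","rb"))
P=cloud(s)
for y in (247,249,251,253,255):
    print(y,[tuple((P[y,x]*1000).round(0).astype(int)) for x in range(183,204,3)])
cdir=np.array([.62,-.78])
m=np.zeros(P.shape[:2],bool); m[248:258,184:203]=True
m&=(np.hypot(P[...,0]-ST[0],P[...,1]-ST[1])<.045)&(P[...,2]>.055)&((P[...,:2]-ST)@cdir<-.005)
q=P[m][:,:2]; print(len(q))
for r in (.029,.0255):
    f=least_squares(lambda p: np.hypot(*(q-p).T)-r,ST,loss="soft_l1",f_scale=.002); print(r,f.x,(f.x-ST)*1000,np.median(abs(f.fun)))
# control: same fit for pick scene
s0=pickle.load(open("side0.pkl","rb")); P0=cloud(s0); D=DISH; cd=(D-np.array([.007,.922]));cd/=np.linalg.norm(cd)
m=(np.hypot(P0[...,0]-D[0],P0[...,1]-D[1])<.045)&(P0[...,2]>.012)&(P0[...,2]<.04)&((P0[...,:2]-D)@cd<-.005)
q=P0[m][:,:2]; f=least_squares(lambda p: np.hypot(*(q-p).T)-.029,D,loss="soft_l1",f_scale=.002); print("pick",len(q),f.x,np.median(abs(f.fun)))
# rim ellipse of dish by depth discontinuity? print wax region
w=(s["img"][...,0].astype(int)-s["img"][...,2]>8); w[:240]=0;w[258:]=0;w[:,:180]=0;w[:,206:]=0
ys,xs=np.nonzero(w); print("waxpx",len(xs),xs.min(),xs.max(),xs.mean(),ys.min(),ys.max())
E
```

```text
247 [(np.int64(617), np.int64(196), np.int64(91)), (np.int64(625), np.int64(175), np.int64(75)), (np.int64(618), np.int64(171), np.int64(75)), (np.int64(611), np.int64(167), np.int64(74)), (np.int64(604), np.int64(163), np.int64(74)), (np.int64(598), np.int64(158), np.int64(73)), (np.int64(576), np.int64(173), np.int64(89))]
249 [(np.int64(616), np.int64(198), np.int64(86)), (np.int64(605), np.int64(199), np.int64(90)), (np.int64(597), np.int64(198), np.int64(92)), (np.int64(588), np.int64(197), np.int64(94)), (np.int64(585), np.int64(189), np.int64(90)), (np.int64(580), np.int64(181), np.int64(87)), (np.int64(578), np.int64(172), np.int64(82))]
251 [(np.int64(619), np.int64(196), np.int64(77)), (np.int64(606), np.int64(200), np.int64(84)), (np.int64(596), np.int64(200), np.int64(87)), (np.int64(589), np.int64(195), np.int64(87)), (np.int64(584), np.int64(190), np.int64(85)), (np.int64(580), np.int64(183), np.int64(82)), (np.int64(577), np.int64(174), np.int64(77))]
253 [(np.int64(620), np.int64(195), np.int64(70)), (np.int64(606), np.int64(200), np.int64(77)), (np.int64(597), np.int64(199), np.int64(80)), (np.int64(591), np.int64(194), np.int64(79)), (np.int64(585), np.int64(190), np.int64(78)), (np.int64(582), np.int64(180), np.int64(73)), (np.int64(576), np.int64(176), np.int64(72))]
255 [(np.int64(623), np.int64(193), np.int64(61)), (np.int64(607), np.int64(199), np.int64(70)), (np.int64(598), np.int64(199), np.int64(73)), (np.int64(591), np.int64(196), np.int64(74)), (np.int64(585), np.int64(191), np.int64(73)), (np.int64(581), np.int64(182), np.int64(68)), (np.int64(576), np.int64(176), np.int64(66))]
181
0.029 [0.60556614 0.1703547 ] [-0.63385622 -1.14530472] 0.0009850945731272667
0.0255 [0.60314939 0.17364466] [-3.05060965  2.14465743] 0.0011665125753918745
pick 128 [ 0.48118852 -0.19515675] 0.0012820604889478022
waxpx 65 186 200 192.76923076923077 244 249
```

Fitting a cylinder to the depth data puts the dish at (605.6, 170.4) mm. The stage centre is (606.3, 171.3) mm, so the dish is about 1.2 mm off. The wax surface is roughly 28–29 mm above the stage. The cone hangs free above it (tip at (190,223)). Next I move to the knob.

```bash
python3 - <<'E'
from h import *
o=bot.observe(); q=np.array(o["qpos"]); print(o["time"],q.round(0),o["tcp_pos"].round(3))
q1=q.copy(); q1[1]=10; bot.goto_joints(q1); o=bot.observe(); print(o["time"],o["tcp_pos"].round(3))
bot.grip(0.0,grip_force=20)
bot.goto_joints([10.4,5,75,0,90,-107]); o=bot.observe(); print(o["time"],o["tcp_pos"].round(3))
V=ori(YAW,0); V=V@np.diag([-1,-1,1.]); k=np.array([*ST,.36])
bot.move_to(k,V); bot.pause(.2); o=bot.observe(); print(o["time"],o["tcp_pos"].round(4),o["qpos"].round(0),o["wrist_force"].round(2),o["gripper_width"])
s=vision.snapshot("side"); save(s,"side7.png")
a=s["img"][60:280,80:300]; cv2.imwrite("pics/side7c.png",cv2.resize(a,None,fx=2.7,fy=2.7,interpolation=cv2.INTER_CUBIC)[...,::-1])
E
```

```text
18.9 [ -6.  27. 138. 143.  37. -78.] [0.513 0.134 0.16 ]
19.525 [0.52  0.133 0.308]
23.0333 [0.493 0.151 0.454]
23.8833 [0.6058 0.1715 0.3617] [  10.   23.   63.    0.   94. -107.] [-0.12  0.6   1.17] 0.0007884264416124189
```

View pics/side7c.png

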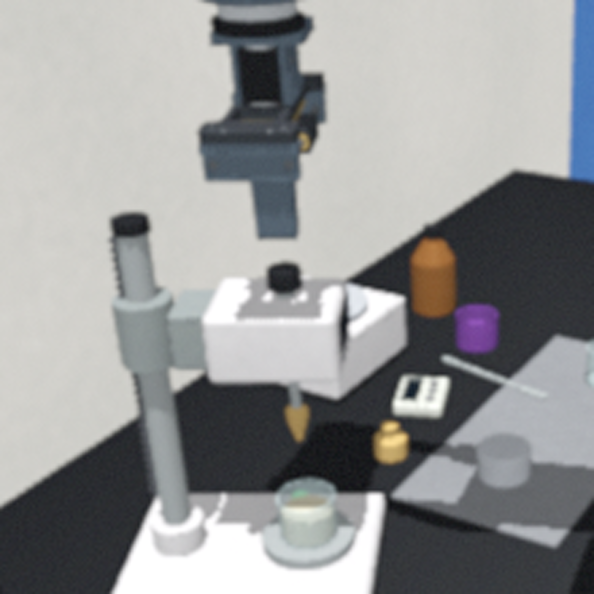

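The picture shows the closed fingers centred about 30 mm above the knob (285,275), with the dish upright under the cone. Next I touch the knob.

```bash
cat >> h.py <<'E'
def fz(n=6):
    a=[]
    for _ in range(n): bot.pause(.03); a.append(bot.observe()["wrist_force"][2])
    return np.mean(a),np.std(a)
E
python3 - <<'E'
from h import *
b=fz(); print("base",b)
p=bot.observe()["tcp_pos"]; k=np.array([*ST,.338])
print(bot.servo_line(k,v=.05,stop_force=4)); 
print(bot.servo_line(np.array([*ST,.318]),v=.012,stop_force=2)); o=bot.observe(); print(o["time"],o["tcp_pos"].round(4),o["wrist_force"].round(2)); print(fz())
E
```

```text
base (np.float64(-0.18580360196370505), np.float64(0.45485680752918173))
False
True
25.5 [0.6062 0.1715 0.331 ] [0.43 0.52 1.48]
(np.float64(1.1639344454723772), np.float64(0.6117017522076088))
```

```bash
python3 - <<'E'
from h import *
print(bot.servo_line(np.array([*ST,.320]),v=.03,stop_force=15)); print(bot.observe()["tcp_pos"][2],fz())
print(bot.servo_line(np.array([*ST,.275]),v=.03,stop_force=15)); print(bot.observe()["tcp_pos"][2],fz(),bot.observe()["time"])
s=vision.snapshot("side"); save(s,"side8.png")
a=s["img"][60:280,80:300]; cv2.imwrite("pics/side8c.png",cv2.resize(a,None,fx=2.7,fy=2.7,interpolation=cv2.INTER_CUBIC)[...,::-1])
E
```

```text
False
0.31963641770493934 (np.float64(0.11631483171987737), np.float64(0.4187623160432639))
False
0.27498209035711957 (np.float64(0.6118789588486379), np.float64(0.5365408763752113)) 28.2667
```

View pics/side8c.png

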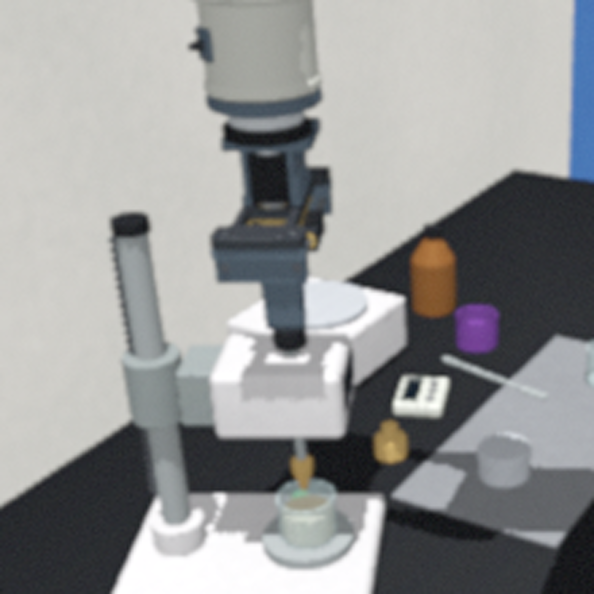

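```bash
python3 - <<'E'
from h import *
z=.275
while z>.262:
    z-=.0025; r=bot.servo_line(np.array([*ST,z]),v=.01,stop_force=5.5); o=bot.observe(); print(r,o["tcp_pos"][2].round(4),o["wrist_force"][2].round(2),o["time"])
    if r: break
E
```

```text
False 0.2723 0.28 28.7167
False 0.2699 0.68 29.1167
False 0.2673 0.43 29.5167
False 0.2649 1.04 29.9167
False 0.2624 -0.59 30.3167
False 0.2598 -0.25 30.7167
```

```bash
python3 - <<'E'
from h import *
r=bot.servo_line(np.array([*ST,.246]),v=.005,stop_force=5); o=bot.observe(); print(r,o["tcp_pos"][2].round(4),o["wrist_force"].round(2),o["time"]); print(fz(),bot.observe()["tcp_pos"][2].round(4))
s=vision.snapshot("side"); save(s,"side9.png")
a=s["img"][180:280,140:250]; cv2.imwrite("pics/side9c.png",cv2.resize(a,None,fx=6,fy=6,interpolation=cv2.INTER_CUBIC)[...,::-1])
E
```

```text
True 0.2514 [ 1.16 -0.57  4.59] 32.375
(np.float64(4.288291902532994), np.float64(0.48958792447203936)) 0.2514
```

View pics/side9c.png

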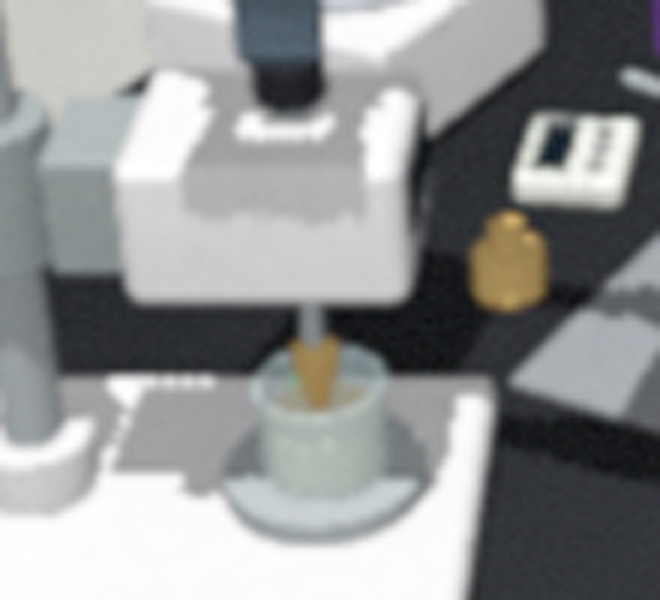

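```bash
python3 - <<'E'
from h import *
z=bot.observe()["tcp_pos"][2]
r=bot.servo_line(np.array([*ST,z-.0004]),v=.003,stop_force=4); o=bot.observe(); print(r,o["tcp_pos"][2].round(5),o["wrist_force"].round(2),o["time"]); print(fz(10),bot.observe()["tcp_pos"][2].round(5))
E
```

```text
False 0.25106 [ 0.22 -0.92  4.71] 32.9
(np.float64(5.259782826457507), np.float64(0.35478501890545)) 0.25108
```

The force rose about 1 N over 0.35 mm, which matches the 2.5 N/mm spring. So the tip is on the wax with roughly 2 N. Next I take the hand away and check.

```bash
python3 - <<'E'
from h import *
import pickle
from scipy.optimize import least_squares
bot.servo_line(np.array([*ST,.262]),v=.01); bot.servo_line(np.array([*ST,.37]),v=.08); o=bot.observe(); print(o["time"],o["wrist_force"].round(2))
q=np.array(o["qpos"]); q[1]=5; q[0]=-40; bot.goto_joints(q); print(bot.observe()["time"])
S0=pickle.load(open("side0.pkl","rb")); T0=pickle.load(open("top0.pkl","rb"))
s=vision.snapshot("side"); T=vision.snapshot("top"); save(s,"side10.png"); save(T,"top10.png")
a=cv2.resize(s["img"][170:280,120:250],(650,550),interpolation=cv2.INTER_CUBIC); cv2.imwrite("pics/side10c.png",a[...,::-1])
P=cloud(T); k=(np.hypot(P[...,0]-.605,P[...,1]-.17)<.016)&(P[...,2]>.235)&(T["depth"]>0); print("knob z",np.median(P[k][:,2]))
P=cloud(s); cd=np.array([.62,-.78]); m=np.zeros(P.shape[:2],bool); m[248:258,184:203]=True
m&=(np.hypot(P[...,0]-ST[0],P[...,1]-ST[1])<.045)&(P[...,2]>.055)&((P[...,:2]-ST)@cd<-.005)
q=P[m][:,:2]; f=least_squares(lambda p: np.hypot(*(q-p).T)-.029,ST,loss="soft_l1",f_scale=.002); print("dish-stage mm",(f.x-ST)*1000)
E
python3 -c "
import cv2,numpy as np
a=cv2.imread('pics/side10.png');b=cv2.imread('pics/top10.png')
cv2.imwrite('pics/c10.png',cv2.resize(np.hstack([a,b]),(800,300),interpolation=cv2.INTER_AREA))"
```

```text
35.9833 [-0.42  0.34 -0.12]
37.925
knob z 0.251185529410292
dish-stage mm [-0.49279684 -0.84928743]
```

View pics/c10.png

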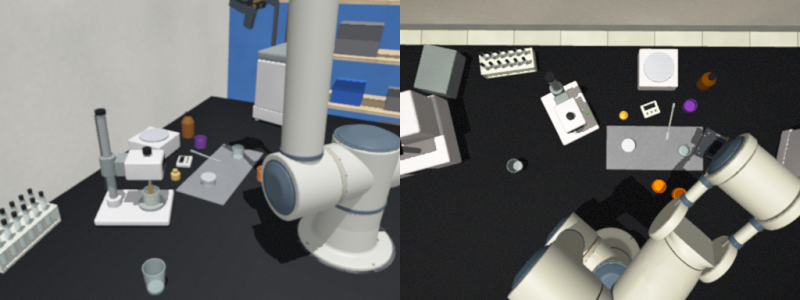

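View pics/side10c.png

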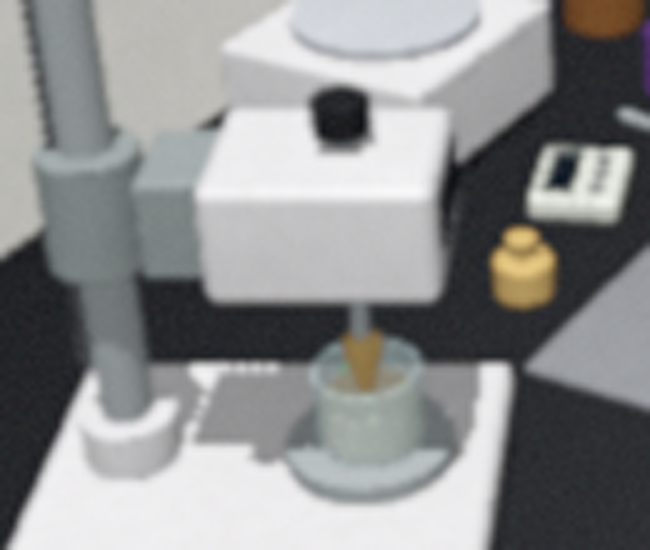

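The cone tip rests on the wax in the dish at crop (365,388). The head is where I left it, with the knob at z = 0.251. The bystanders are in place and the arm is clear.

```bash
python3 - <<'E'
from h import *
print(bot.observe()["tcp_pos"],bot.observe()["wrist_force"].round(2)); bot.sign_off()
E
```

```text
[ 0.46830931 -0.31424729  0.55868722] [-0.26  0.41  0.05]
the job is handed in; nothing more can be done
```

The wax dish stands on the stage and has been let go, and the cone tip rests on the wax with an estimated 2 N. I handed the job in at about 38 s of the allowed 67 s; no verdict is reported.

- **Dish:** I gripped it at 10 N with the tool tilted 50° and set it down until the wrist force changed by about 7.6 N on contact. A depth fit from the side camera puts it about 1 mm off the stage centre. The rim seen in the same camera suggested up to 3–5 mm, so the two checks differ, but both are inside 8 mm.
- **Head:** I pressed the knob down with closed fingers until the force rose. A further 0.35 mm added about 1 N, which matches the plunger spring and confirms the tip is touching. The 2 N is worked out from those readings, not measured directly. That puts the wax about 27 mm above the dish's underside.
- **At the end:** The knob top stayed at z = 0.251 m after I took the hand away, and the wrist force was near zero with the arm clear. The bystanders looked unmoved in the final pictures; I did not measure their positions.

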